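# Stack two plates against the backstop of a sloping weld rack

### The arm

A 6-joint arm with a two-finger parallel gripper is mounted at the origin on the work surface. World frame = base frame: x ahead of the robot, y to its left, z up, the work surface at z = 0. Lengths are in m, angles in degrees, forces in N, time in s.
With the tool pointing down it reaches from about 0.25 to 0.725 m from the base axis. Payload 9.7 kg.
Tool frame: the origin (TCP) lies at the very end of the fingers, on their centre line; the grasp point (between the pads) lies 19 mm behind it; z points along the fingers, y is the direction in which the jaws open and shut (so a half turn about z gives the same grasp; the last joint's range is limited). The gripper opens to 85 mm and grips with 20 to 120 N. Pads are 22 mm wide; open, the fingers measure 114 mm over their backs; the gripper's body (76 mm by 85 mm) begins 54 mm behind the grasp point. The pads swing forward as they close: fully open they stand 13 mm farther back than shut.
Start: joints at [65.776, 4.979, 10.078, 95.1, 0, 90], TCP at [0.226, 0.502, 0.231] pointing down, gripper open.
Joint ranges: [-179.16, 179.16], [-48.56, 103.87], [-65.8, 70.77], [-126.05, 130.52], [-82.76, 87.17], [-180, 180]. Speed limits (degrees/s): [127.2, 127.2, 147.25, 180, 180, 180].

### API

Orientations are given as [roll, pitch, yaw] about the fixed x, y, z axes, in that order (R = Rz(yaw) Ry(pitch) Rx(roll)).
In Python, from workcell import bot gives the robot as it stands.
- The arm moves only by the shell command python3 -m pendant 'ROWS' [FORCE]. ROWS is JSON, a list that holds one entry, the list of rows, each a list of 7 numbers: the shift along the tool's x, y, z in cm, then the turn, a rotation vector about the tool's x, y, z in rad, then the opening in per cent of the stroke, from 0 (shut) to 100 (fully open). In form: [[[dx, dy, dz, ax, ay, az, gripper], ...]]. A call has 1 to 5 rows; each row shifts and turns the pose as measured when the row begins, along the tool's axes as they then stand; what a row does not reach is not made up. A row lasts 1/12 s, in which the tool goes at most 41.7 mm and 7.16 degrees, less where a joint would pass 70% of its speed; a pose out of reach is approached as far as the arm can. A call with a gripper value outside its range is refused whole. The fingers move at their own pace and stop on an object; FORCE is the grip in N (left out, the last holds). Time passes only in rows, so rows that do not move let the fingers close. It gives the time, the measured TCP pose, the force and the opening at its end, in the units of the state.
- bot.get_obs(): the state, without advancing time (a new reading comes with each control period).
- bot.camera(name): name is "scene" or "top"; returns the picture (480x640x3 uint8, red, green, blue); there is no depth.
- bot.get_calibration(name): a dict with "intrinsics" (3x3 intrinsics, pixels), "pose" (4x4, takes a point from camera to world coordinates). Camera axes: x right, y down, z forward; pixel columns grow to the right and rows downward; lengths in m; the calibration is good to about 2 mm. A picture is of the moment at which its call begins. get_calibration takes no time and is no camera call.
- bot.job_done(): hands the job in, once; it reports no verdict.
Trained networks look in the newest picture that a camera, given by its name, has taken for a name from the list of things; names that differ only in an ending like _2 or _b are one class to them, and where a whole thing is asked for, a point or a joint stands for the part that bears it (a point fixed in the world has none). Each returns a list of dicts, best first, with "confidence" (0 to 1); they miss things now and then, are a little off and sometimes report something else, mostly with a low value. They report only what shows in the picture. A call takes as long as a camera call. They do not tell look-alikes from the thing itself.
- bot.masks_of(camera, thing): "pixels" (480x640 bool, what is visible of it) and "extent" ([left, top, right, bottom] in pixels, round what is visible of it).
- bot.mark_of(camera, thing): "uv" ([column, row] in pixels: a listed point, or the origin of a listed thing).
The state is a dict: "time": time; "q": joint angles; "qd": joint speeds; "joint_efforts": joint torques, N m; "ee_pos": TCP position; "tcp_rot": TCP orientation; "wrist_force": force on the tool from outside, world axes, zero at the start; "torque": the same for the moment, N m; "opening": finger opening in m.
Only numpy, scipy, OpenCV 4.12 (cv2) and the standard library are available. Lean on these libraries where they do the work, as an engineer would, in place of code of your own. Each camera call takes 0.05 s, during which the arm holds its last target. There are 200 camera calls.

### The job

Slide both aluminium plates off the rack's level deck and stack them on its sloping shelf: first the large plate, lying flat on the shelf with a long side flush against the backstop at the foot of the slope, then the small plate flat on top of it, also flush against the backstop and not sticking out past the sides of the large one. Seat each plate by pressing it against the backstop for a moment with about 20 N, never more than 40 N, as the backstop is only tacked on, and leave the tools and other things lying around where they are.

Things in the scene. Friction and masses are not known exactly. Their poses are not given: they have to be found in the camera images.
- rack: Fixed grey-painted rack on the bench, 350 mm wide (x), its place and yaw vary. Level deck; a shelf slopes down from its -y side. Origin: on the bench (z 0) below the middle of the crest, the deck's end. z up, y from crest back over the deck. Deck top: 90 mm up, y 0 to 300 mm, x -175 to 175, no rims, a 70 mm tall clamp on the rear corner at +x. At the crest a vertical 3 mm drop from deck top to the shelf's upper end.
- shelf: Sloping shelf, fixed to the rack: 20 degrees, 350 mm wide, 155 mm long from crest to backstop, no side rims. Origin: middle of the line where its surface meets the backstop (34 mm above the bench). x along the backstop (as the rack's x), y up the slope to the crest, z square out of its surface. Dry (friction 0.5 to 0.7): a plate lying on it does not slide down by itself.
- backstop: Straight steel bar across the foot of the sloping shelf, full 350 mm width, standing 35 mm above the shelf surface and square to it. Origin and axes as the shelf: its inner face is the plane y = 0. Rigid and fixed.
- large_plate: Loose flat bare-aluminium plate, 140 x 120 x 10 mm (x, y, z), about 0.45 kg, starting flat on the deck on the left or right half. Origin: centre of its underside; z out of its top face. A long (140 mm) side goes against the backstop. Too wide to be gripped across.
- small_plate: Loose flat bare-aluminium square plate, 110 x 110 x 10 mm, about 0.33 kg, starting flat on the deck on the other half, beside the large plate. Origin: centre of its underside; z out of its top face. Any side may go against the backstop. Too wide to be gripped across.
- magnet: Bystander: loose hexagonal red welding magnet, 60 mm across, 16 mm thick, lying on the rear strip of the deck, behind the plates. Origin: centre of its underside.
- wrench: Bystander: steel wrench 240 mm long lying on the bench. Origin at its middle, on the bench.
- hammer: Bystander: hammer 280 mm long lying on the bench. Origin near its middle, on the bench.
- brush: Bystander: brush 220 mm long lying on the bench. Origin near its middle, on the bench.
- rod_tin: Bystander: grey closed tin, 80 mm diameter, 110 mm tall, standing on the bench. Origin: centre of its underside.
- angle_iron: Bystander: steel angle offcut 160 mm long, 40 mm legs, on the bench. Origin: centre of its underside.
- grinder: Bystander: angle grinder about 270 mm long, lying on the bench, 65 mm tall. Origin: under its middle, on the bench.
Mind the look-alikes: they are no part of the job. What is shaped like the large_plate but blue is not meant.

How it is judged:
By the outcome, as a careful person would: the job done as asked, in the order asked, and still so for the second after the job is handed in, with the robot touching nothing.
It also fails if it takes over 72 s, if anything falls off the work surface, if the arm or the gripper's body presses on something with over 40 N, if the wrist force passes 120 N, or if a joint passes its speed limit or range.

## Working session

There is one attempt and no reset: what is moved stays moved. The work goes in short steps, Python scripts to look and compute and a shell command to move; the robot and the scene stay as the last step left them, time stands still between calls to the robot, and variables do not carry over. Pictures are saved under pics/ and viewed, about 8 in all and at most 12, crops included, and the job is handed in when it is done.

```bash
mkdir -p pics; ls
cat > h.py <<'E'
import numpy as np, cv2
from workcell import bot
from scipy.spatial.transform import Rotation as R
def cal(n):
    c=bot.get_calibration(n); return np.array(c["intrinsics"]),np.array(c["pose"])
def ray(n,uv,z):
    K,P=cal(n); d=P[:3,:3]@np.linalg.solve(K,[uv[0],uv[1],1]); o=P[:3,3]
    return o+d*(z-o[2])/d[2]
def proj(n,p):
    K,P=cal(n); c=(np.atleast_2d(p)-P[:3,3])@P[:3,:3]; q=c@K.T
    return q[:,:2]/q[:,2:]
E
python3 - <<'E'
from h import *
for n in("scene","top"):
    im=bot.camera(n); cv2.imwrite(f"pics/{n}0.png",im[...,::-1])
    K,P=cal(n); print(n,K.round(1).tolist(),P.round(3).tolist())
for t in("large_plate","small_plate","rack","shelf","backstop","magnet"):
    for n in("top","scene"):
        for m in bot.mark_of(n,t)[:3]: print(t,n,np.round(m["uv"],1),round(m["confidence"],2))
print(bot.get_obs())
E
```

```text
pics
scene [[514.2, 0.0, 316.7], [0.0, 514.2, 249.2], [0.0, 0.0, 1.0]] [[-0.827, 0.442, -0.346, 1.021], [0.561, 0.668, -0.488, 0.741], [0.016, -0.598, -0.801, 1.295], [0.0, 0.0, 0.0, 1.0]]
top [[586.5, 0.0, 314.9], [0.0, 586.5, 235.5], [0.0, 0.0, 1.0]] [[0.021, -0.994, 0.103, 0.299], [-1.0, -0.022, -0.015, -0.001], [0.018, -0.103, -0.995, 1.948], [0.0, 0.0, 0.0, 1.0]]
large_plate top [268.9 249.9] 0.94
large_plate top [384.9 330.1] 0.61
large_plate scene [341.6 172.6] 0.97
large_plate scene [351.  264.4] 0.56
small_plate top [288.4 192.8] 0.96
small_plate scene [292.2 283.4] 0.83
rack top [307.8 230.7] 0.71
rack scene [305.  261.8] 0.96
shelf top [357.  239.4] 0.8
shelf scene [289.9 226.3] 0.91
backstop top [351.6 234.1] 0.66
backstop scene [287.9 223.6] 0.62
magnet top [143.6 215.1] 0.71
magnet top [222.  232.4] 0.52
magnet scene [371.  306.7] 0.92
{'time': 0.7, 'q': array([6.57766860e+01, 4.97632590e+00, 1.00777003e+01, 9.50988777e+01,
       6.35001062e-04, 8.99982851e+01]), 'qd': array([0.05622563, 0.00846998, 0.00399589, 0.0203822 , 0.02077871,
       0.0157719 ]), 'joint_efforts': array([-3.11519587e-03, -5.19963205e+01,  4.64786983e+01,  1.27945768e-03,
       -2.81167177e-04, -5.30933710e-05]), 'ee_pos': array([0.22565683, 0.50157098, 0.23130425]), 'tcp_rot': array([ 1.79997503e+02, -6.34926329e-04,  1.55778401e+02]), 'wrist_force': array([-0.5842216 , -0.3826502 ,  0.38878553]), 'torque': array([ 0.00276851, -0.00216144,  0.02345644]), 'opening': 0.08565027089440842}
```

View pics/top0.png

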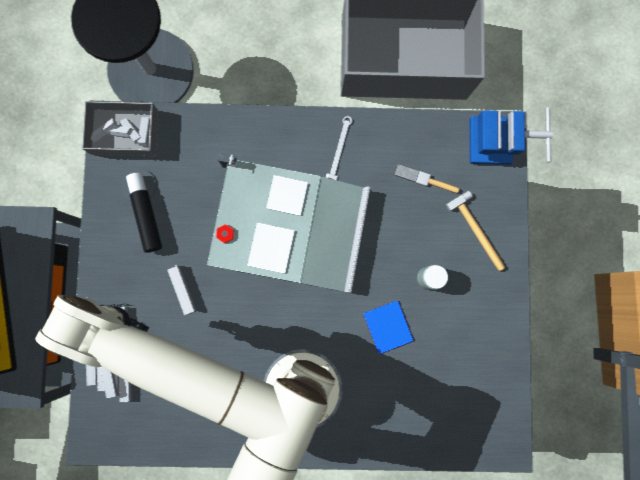

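View pics/scene0.png

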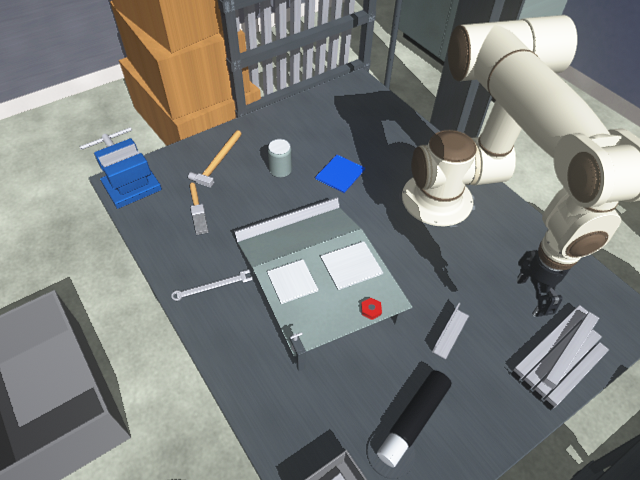

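Top view: candidates for the large plate are the bare one at about (271,247) and the blue one at (389,326). The bare aluminium one on the rack's deck fits and the blue one on the bench does not. The small plate is at (288,195), the magnet at (225,233) and the clamp at (232,160), so rack +x points up the image. I'll confirm with a crop and measure.

```bash
cat > meas.py <<'E'
from h import *
def plate(im,n,thing,z,last=None):
    ms=bot.masks_of(n,thing); out=[]
    for m in ms[:2]:
        p=m["pixels"].astype(np.uint8)
        c=max(cv2.findContours(p,cv2.RETR_EXTERNAL,cv2.CHAIN_APPROX_NONE)[0],key=len)[:,0]
        w=np.array([ray(n,q,z)[:2] for q in c])*1000
        r=cv2.minAreaRect(w.astype(np.float32)); out.append((round(m["confidence"],2),np.round(r[0],1),np.round(r[1],1),round(r[2],1),np.round(cv2.boxPoints(r)).tolist()))
    return out
E
python3 - <<'E'
from meas import *
for n in("top","scene"):
    im=bot.camera(n)
    for t in("large_plate","small_plate"):
        for o in plate(im,n,t,.1): print(n,t,*o)
    for t in("rack","shelf","backstop"):
        for m in bot.masks_of(n,t)[:1]:
            p=m["pixels"].astype(np.uint8)
            c=max(cv2.findContours(p,cv2.RETR_EXTERNAL,cv2.CHAIN_APPROX_NONE)[0],key=len)
            print(n,t,m["confidence"],cv2.approxPolyDP(c,3,True)[:,0].tolist())
im=cv2.imread("pics/top0.png")[150:300,200:380]
cv2.imwrite("pics/crop_top.png",cv2.resize(im,None,fx=4,fy=4,interpolation=cv2.INTER_CUBIC))
E
```

```text
top large_plate 0.61 [449.1 110.6] [124.1 142.7] 78.2 [[367.0, 64.0], [506.0, 35.0], [532.0, 157.0], [392.0, 186.0]]
top large_plate 0.56 [ 209.9 -261.6] [136.2 117.4] 22.4 [[125.0, -233.0], [169.0, -342.0], [295.0, -290.0], [251.0, -181.0]]
top small_plate 0.57 [619.1  64.3] [111.3 112.2] 78.9 [[553.0, 20.0], [663.0, -1.0], [685.0, 108.0], [575.0, 130.0]]
top rack 0.82 [[219, 156], [220, 164], [227, 169], [216, 226], [226, 224], [234, 234], [230, 241], [221, 243], [214, 233], [208, 264], [351, 291], [368, 189], [240, 161], [233, 156]]
top shelf 0.74 [[320, 177], [300, 282], [351, 292], [370, 190]]
top backstop 0.64 [[368, 188], [362, 194], [346, 291], [352, 287]]
scene large_plate 0.9 [454.3 111.7] [127.1 145.9] 80.8 [[372.0, 61.0], [516.0, 37.0], [537.0, 163.0], [393.0, 186.0]]
scene large_plate 0.6 [ 266.6 -202.1] [131.7 114.1] 21.7 [[184.0, -173.0], [226.0, -279.0], [349.0, -231.0], [307.0, -125.0]]
scene small_plate 0.83 [622.5  65.3] [116.3 114. ] 79.7 [[556.0, 18.0], [668.0, -2.0], [689.0, 112.0], [577.0, 133.0]]
scene small_plate 0.64 [539.8  87.1] [480.8 355.1] 81.3 [[328.0, -124.0], [679.0, -177.0], [752.0, 298.0], [401.0, 352.0]]
scene rack 0.8 [[336, 197], [234, 233], [298, 370], [305, 367], [308, 350], [388, 318], [398, 323], [411, 307], [362, 230], [339, 207]]
scene shelf 0.61 [[358, 227], [338, 208], [335, 198], [237, 231], [235, 237], [254, 266]]
scene backstop 0.79 [[337, 201], [332, 199], [237, 231], [236, 238], [267, 232], [333, 209]]
```

View pics/crop_top.png

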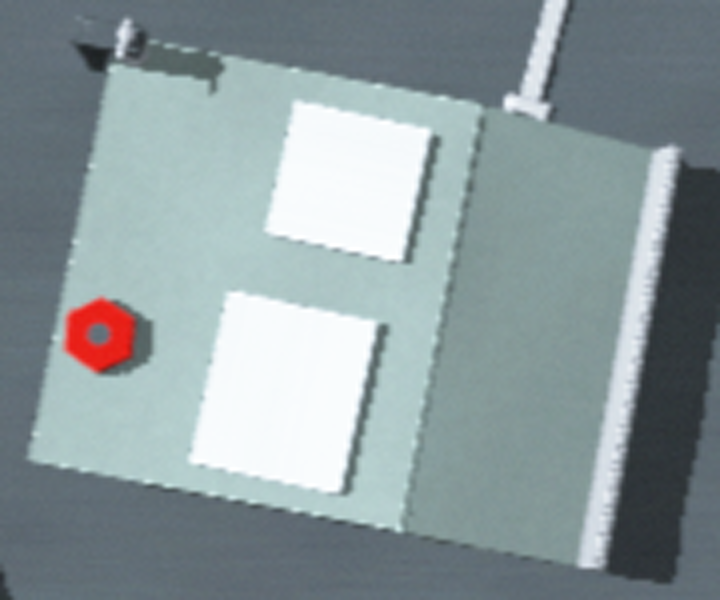

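The crop confirms that the bare large plate is centred at crop (287,392) and the small one at (350,182). The magnet is behind them, and there is a free strip between the plates and the crest. Next I'll fit the rack pose.

```bash
cat > fit.py <<'E'
from meas import *
from scipy.optimize import least_squares
px=np.array([[481,103],[404,531],[28,460],[113,35],[653,148],[580,568]])/4+[200,150]-.4
s,c=np.sin(np.radians(20)),np.cos(np.radians(20))
def sh(x,y,z): # shelf coords -> rack coords (m)
    y0=-.155*c; return [x,y0+y*c-z*s,.034+y*s+z*c]
obj=np.array([[.175,0,.09],[-.175,0,.09],[-.175,.3,.09],[.175,.3,.09],sh(.175,0,.035),sh(-.175,0,.035)])
def w(v,o): return np.c_[o[:,:2]@R.from_euler('z',v[2]).as_matrix()[:2,:2].T+v[:2],o[:,2]]
f=lambda v:(proj("top",w(v,obj))-px).ravel()
r=least_squares(f,[.5,0,-.2],loss='soft_l1')
V=r.x
def to_rack(p): return (np.atleast_2d(p)[:,:2]-V[:2])@R.from_euler('z',V[2]).as_matrix()[:2,:2]
E
python3 - <<'E'
from fit import *
print(V, np.degrees(V[2]), f(V).reshape(-1,2).round(2).tolist())
print("scene check",proj("scene",w(V,obj)).round(0).tolist())
for nm,p in(("L top",[.4491,.1106]),("L sc",[.4543,.1117]),("S top",[.6191,.0643]),("S sc",[.6225,.0653])): print(nm,(to_rack(p)*1000).round(1))
print("mag",(to_rack(ray("top",[224.8,233.8],.106))*1000).round(1))
E
```

```text
[ 0.51431422 -0.01121811 -0.16536914] -9.474954001831476 [[-0.44, 0.06], [-1.6, 0.18], [-0.91, 0.27], [0.05, -0.23], [3.91, -0.76], [2.92, 0.27]]
scene check [[253.0, 267.0], [362.0, 228.0], [413.0, 307.0], [294.0, 356.0], [235.0, 233.0], [339.0, 198.0]]
L top [[-84.4 109.4]]
L sc [[-79.4 111.4]]
S top [[90.9 91.7]]
S sc [[94.1 93.3]]
mag [[-68.3 258.2]]
```

```bash
sed -i 's/sh(.175,0,.035),sh(-.175,0,.035)/sh(.175,0,0),sh(-.175,0,0)/' fit.py
cat > pl.py <<'E'
from fit import *
# rack pose -> tool target, and command in tool axes
Rr=R.from_euler('z',V[2])
def report(tx,ty,tz,tilt=0,jaw='x',o=None):
    """target TCP in rack coords (mm), tilt deg (tool z leans tips toward +y), jaw axis along rack x or y"""
    o=o or bot.get_obs(); cur=R.from_euler('xyz',o["tcp_rot"],degrees=True)
    T=np.r_[Rr.apply([tx/1e3,ty/1e3,0])[:2]+V[:2],tz/1e3]
    best=None
    for k in(0,180):
        base=R.from_euler('x',tilt,degrees=True)*R.from_euler('z',(0 if jaw=='y' else 90)+k,degrees=True)*R.from_euler('x',180,degrees=True)
        g=Rr*base; rv=(cur.inv()*g).as_rotvec()
        if best is None or np.linalg.norm(rv)<np.linalg.norm(best[0]): best=(rv,g)
    d=cur.inv().apply(T-o["ee_pos"])*100
    df=best[1].inv().apply(T-o["ee_pos"])*100
    print("d cm now-axes",d.round(2),"rotvec",best[0].round(3),"| d in final axes",df.round(2),"world d",((T-o['ee_pos'])*100).round(2))
def rackpos(o=None):
    o=o or bot.get_obs(); p=to_rack(o["ee_pos"])[0]*1e3
    F=Rr.inv().apply(o["wrist_force"])
    g=Rr.inv()*R.from_euler('xyz',o["tcp_rot"],degrees=True)
    print("t",round(o["time"],2),"rack",p.round(1),(o["ee_pos"][2]*1e3).round(1),"toolz",g.apply([0,0,1]).round(3),"tooly",g.apply([0,1,0]).round(3),"F",F.round(1),"slopeF(y,z)",(F[1]*c+F[2]*s).round(1),(-F[1]*s+F[2]*c).round(1),"open",round(o["opening"]*1e3,1),"q",np.round(o["q"],0).astype(int).tolist())
E
python3 - <<'E'
from pl import *
print(V, np.degrees(V[2]), f(V).reshape(-1,2).round(2).tolist())
for nm,p in(("L top",[.4491,.1106]),("L sc",[.4543,.1117]),("S top",[.6191,.0643]),("S sc",[.6225,.0653])): print(nm,(to_rack(p)*1000).round(1))
print("mag",(to_rack(ray("top",[224.8,233.8],.106))*1000).round(1))
rackpos()
report(-82,205,150,20)
report(-82,205,150,0)
E
```

```text
[ 0.51484169 -0.0139551  -0.16053528] -9.197993801222161 [[0.16, -0.13], [-0.46, 0.08], [0.13, 0.63], [0.56, 0.02], [-0.07, 0.03], [-0.3, -0.65]]
L top [[-84.8 112.4]]
L sc [[-79.8 114.4]]
S top [[90.4 93.9]]
S sc [[93.6 95.4]]
mag [[-68.  261.1]]
t 1.3 rack [-367.9  462.7] 231.3 toolz [-0.  0. -1.] tooly [0.259 0.966 0.   ] F [-0.4 -1.2 -0. ] slopeF(y,z) -1.1 0.4 open 85.4 q [66, 5, 10, 95, 0, 90]
d cm now-axes [-34.29 -17.48   8.13] rotvec [-0.228  0.298  1.294] | d in final axes [-26.99  28.59  -1.17] world d [ 24.1  -30.01  -8.13]
d cm now-axes [-34.29 -17.48   8.13] rotvec [ 0.    -0.     1.309] | d in final axes [-25.77  28.59   8.13] world d [ 24.1  -30.01  -8.13]
```

```bash
P="python3 -m pendant"
$P '[[[0,0,0,-0.019,0.0248,0.108,60],[0,0,0,-0.019,0.0248,0.108,60],[0,0,0,-0.019,0.0248,0.108,60],[0,0,0,-0.019,0.0248,0.108,60]]]' >/dev/null
$P '[[[0,0,0,-0.019,0.0248,0.108,60],[0,0,0,-0.019,0.0248,0.108,60],[0,0,0,-0.019,0.0248,0.108,60],[0,0,0,-0.019,0.0248,0.108,60]]]' >/dev/null
$P '[[[0,0,0,-0.019,0.0248,0.108,60],[0,0,0,-0.019,0.0248,0.108,60],[0,0,0,-0.019,0.0248,0.108,60],[0,0,0,-0.019,0.0248,0.108,60]]]' 
$P '[[[-2.7,2.86,-0.12,0,0,0,60],[-2.7,2.86,-0.12,0,0,0,60],[-2.7,2.86,-0.12,0,0,0,60],[-2.7,2.86,-0.12,0,0,0,60],[-2.7,2.86,-0.12,0,0,0,60]]]'
python3 -c "
from pl import *
rackpos();report(-82,200,140,20);report(-82,200,110,20)"
```

```text
time: 2.3
ee_pos: [0.2263, 0.502, 0.2306]
tcp_rot: [-179.1, -20.6, 77.1]
wrist_force: [-0.1, -0.2, 0.8]
opening: 0.0513
time: 2.72
ee_pos: [0.3336, 0.345, 0.1869]
tcp_rot: [-179.0, -21.2, 77.1]
wrist_force: [0.4, -0.1, -0.6]
opening: 0.0515
t 2.72 rack [-236.3  325.4] 186.9 toolz [ 0.006  0.361 -0.932] tooly [ 0.998 -0.059 -0.016] F [ 0.4 -0.1 -0.6] slopeF(y,z) -0.2 -0.5 open 51.5 q [38, -22, -22, 75, 14, 142]
d cm now-axes [-12.43  16.21  -0.07] rotvec [ 0.005 -0.021 -0.061] | d in final axes [-13.39  15.43   0.12] world d [ 13.23 -14.84  -4.69]
d cm now-axes [-13.51  16.26   2.73] rotvec [ 0.005 -0.021 -0.061] | d in final axes [-14.41  15.43   2.94] world d [ 13.23 -14.84  -7.69]
```

```bash
P="python3 -m pendant"
$P '[[[-3.1,4.0,0,0,-0.005,-0.015,60],[-3.1,4.0,0,0,-0.005,-0.015,60],[-3.1,4.0,0,0,-0.005,-0.015,60],[-3.1,4.0,0,0,-0.005,-0.015,60],[0,0,0,0,0,0,60]]]'
python3 -c "
from pl import *
rackpos();report(-82,200,120,20);report(-82,200,95,20)"
```

```text
time: 3.13
ee_pos: [0.4459, 0.2188, 0.149]
tcp_rot: [179.4, -20.1, 80.8]
wrist_force: [0.2, 1.1, -0.0]
opening: 0.051
t 3.13 rack [-105.3  218.8] 149.0 toolz [ 0.01   0.344 -0.939] tooly [ 1.    -0.004  0.009] F [-0.   1.1 -0. ] slopeF(y,z) 1.1 -0.4 open 51.0 q [16, -14, -19, 76, 18, 117]
d cm now-axes [-2.76  2.31  2.1 ] rotvec [ 0.01  -0.002 -0.001] | d in final axes [-2.75  2.33  2.08] world d [ 2.   -2.22 -2.9 ]
d cm now-axes [-3.62  2.29  4.44] rotvec [ 0.01  -0.002 -0.001] | d in final axes [-3.61  2.33  4.43] world d [ 2.   -2.22 -5.4 ]
```

```bash
P="python3 -m pendant"
$P '[[[-1.6,1.15,1.6,0.005,0,0,60],[-1.6,1.15,1.6,0.005,0,0,60],[0,0,0,0,0,0,60]]]'
for i in 1; do :; done
$P '[[[-0.14,0,0.38,0,0,0,60],[0,0,0,0,0,0,60]]]'
$P '[[[-0.14,0,0.38,0,0,0,60],[0,0,0,0,0,0,60]]]'
python3 -c "
from pl import *
rackpos();im=bot.camera('scene')[170:370,220:440];cv2.imwrite('pics/a.png',cv2.resize(im,None,fx=3,fy=3)[...,::-1])"
```

```text
time: 3.38
ee_pos: [0.4685, 0.1929, 0.1074]
tcp_rot: [180.0, -20.1, 80.5]
wrist_force: [0.0, 0.3, -0.3]
opening: 0.0511
time: 3.55
ee_pos: [0.4681, 0.1929, 0.1031]
tcp_rot: [-179.9, -20.1, 80.4]
wrist_force: [-0.3, -0.2, -0.4]
opening: 0.0513
time: 3.72
ee_pos: [0.4677, 0.1942, 0.1004]
tcp_rot: [180.0, -20.2, 80.5]
wrist_force: [-0.0, 0.3, 0.2]
opening: 0.0511
t 3.72 rack [-79.8 197.9] 100.4 toolz [ 0.003  0.345 -0.939] tooly [ 1.    -0.006  0.001] F [-0.1  0.2  0.2] slopeF(y,z) 0.3 0.1 open 51.1 q [12, -10, -21, 71, 19, 113]
```

View pics/a.png

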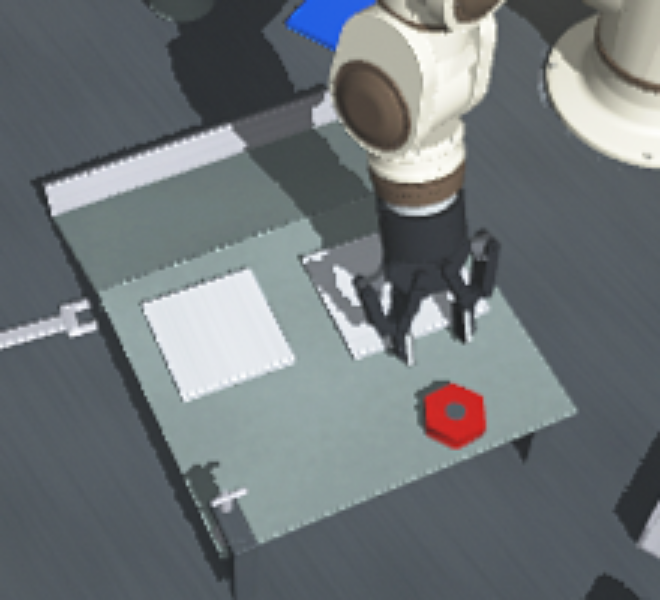

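The fingers straddle the plate's middle just behind its rear edge (tips at crop (408,360) and (468,340)) and are clear of the magnet. I'll creep down to feel the deck.

```bash
P="python3 -m pendant"
for r in 1 ; do
$P '[[[-0.1,0,0.28,0,0,0,60],[0,0,0,0,0,0,60]]]' | grep -E "pos|force"
$P '[[[-0.1,0,0.28,0,0,0,60],[0,0,0,0,0,0,60]]]' | grep -E "pos|force"
$P '[[[-0.1,0,0.28,0,0,0,60],[0,0,0,0,0,0,60]]]' | grep -E "pos|force"
done
```

```text
ee_pos: [0.468, 0.1954, 0.0993]
wrist_force: [0.5, 0.1, 0.1]
ee_pos: [0.468, 0.196, 0.0968]
wrist_force: [-1.1, -0.1, -0.5]
ee_pos: [0.468, 0.1962, 0.0938]
wrist_force: [0.3, -0.3, -0.1]
```

```bash
P="python3 -m pendant"
$P '[[[-0.1,0,0.28,0,0,0,60],[0,0,0,0,0,0,60]]]' | grep -E "pos|force"
$P '[[[-0.07,0,0.2,0,0,0,60],[0,0,0,0,0,0,60]]]' | grep -E "pos|force"
python3 -c "
from pl import *
rackpos()"
```

```text
ee_pos: [0.468, 0.1962, 0.0904]
wrist_force: [-0.2, 0.2, -0.4]
ee_pos: [0.4685, 0.1964, 0.0897]
wrist_force: [-2.0, -0.7, 2.1]
t 4.6 rack [-79.4 200.3] 89.7 toolz [ 0.007  0.348 -0.937] tooly [ 1.    -0.003  0.007] F [-1.9 -1.   2.1] slopeF(y,z) -0.2 2.3 open 51.1 q [12, -10, -22, 70, 19, 113]
```

```bash
P="python3 -m pendant"
$P '[[[0.1,0,-0.3,0,0,0,60],[-0.75,0,-0.27,0,0,0,60],[-0.75,0,-0.27,0,0,0,60]]]' | grep -E "pos|force"
$P '[[[-0.9,0,-0.33,0,0,0,60],[-0.9,0,-0.33,0,0,0,60],[-0.9,0,-0.33,0,0,0,60],[-0.9,0,-0.33,0,0,0,60],[-0.9,0,-0.33,0,0,0,60]]]' | grep -E "pos|force"
python3 -c "
from pl import *
rackpos();report(-80,66,93,20)"
```

```text
ee_pos: [0.4658, 0.1807, 0.0931]
wrist_force: [0.2, 2.5, -0.4]
ee_pos: [0.4572, 0.1293, 0.0931]
wrist_force: [0.4, 4.1, 1.6]
t 5.27 rack [-79.8 132.2] 93.1 toolz [ 0.007  0.352 -0.936] tooly [ 1.    -0.001  0.007] F [-0.3  4.1  1.6] slopeF(y,z) 4.4 0.1 open 51.3 q [4, -12, -24, 73, 20, 104]
d cm now-axes [-6.2  -0.02 -2.33] rotvec [ 0.007 -0.011  0.002] | d in final axes [-6.23 -0.02 -2.26] world d [-1.08 -6.53 -0.01]
```

```bash
P="python3 -m pendant"
$P '[[[-0.9,0,-0.33,0,0,0,60],[-0.9,0,-0.33,0,0,0,60],[-0.9,0,-0.33,0,0,0,60]]]' | grep -E "pos|force"
$P '[[[-0.9,0,-0.33,0,0,0,60],[-0.9,0,-0.33,0,0,0,60],[-0.9,0,-0.33,0,0,0,60],[-0.9,0,-0.33,0,0,0,60]]]' | grep -E "pos|force"
cat >> pl.py <<'E'
def shelf(o=None):
    o=o or bot.get_obs(); p=to_rack(o["ee_pos"])[0]; y=p[1]+.155*c; z=o["ee_pos"][2]-.034
    print("shelf x y z",(1e3*np.array([p[0],y*c+z*s,-y*s+z*c])).round(1)); rackpos(o)
def goshelf(x,y,z,tilt=20,jaw='x'):
    r=np.array(sh(x/1e3,y/1e3,z/1e3))*1e3; report(*r,tilt,jaw)
E
python3 -c "
from pl import *
shelf();im=bot.camera('scene')[170:370,220:440];cv2.imwrite('pics/b.png',cv2.resize(im,None,fx=3,fy=3)[...,::-1])"
```

```text
ee_pos: [0.452, 0.0976, 0.0931]
wrist_force: [0.3, 4.5, 1.3]
ee_pos: [0.4447, 0.0556, 0.0933]
wrist_force: [1.1, 6.6, 3.9]
shelf x y z [-80.3 211.1 -13.8]
t 5.85 rack [-80.3  57.5] 93.3 toolz [ 0.008  0.356 -0.935] tooly [ 1.    -0.003  0.008] F [0.  6.7 3.9] slopeF(y,z) 7.6 1.4 open 51.3 q [-6, -13, -24, 77, 21, 94]
```

View pics/b.png

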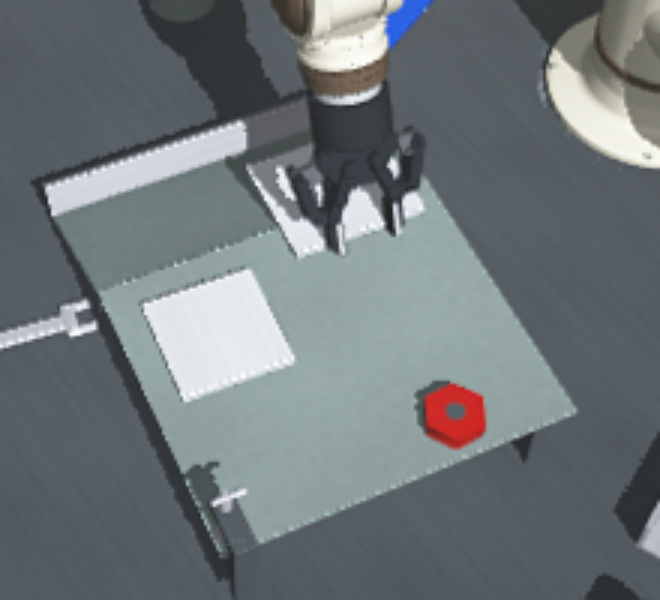

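The rear edge is still on the deck at crop y≈240, about 40 mm behind the crest, and the finger is holding the plate from tipping. I'll back off, rise to shelf height and push along the slope.

```bash
P="python3 -m pendant"
$P '[[[0.8,0,0,0,0,0,60],[0.4,0,-0.5,0,0,0,60],[0,0,-0.9,0,-0.015,0,60],[0,0,0,0,0,0,60]]]' | grep -E "pos|force"
$P '[[[-0.8,0,0,0,0,0,60],[-0.8,0,0,0,0,0,60],[-0.8,0,0,0,0,0,60],[-0.8,0,0,0,0,0,60]]]' | grep -E "pos|force"
python3 -c "
from pl import *
shelf();goshelf(-80,140,0)"
```

```text
ee_pos: [0.4447, 0.0587, 0.1113]
wrist_force: [-0.3, -0.2, 0.6]
ee_pos: [0.4398, 0.0285, 0.101]
wrist_force: [-0.5, 1.4, 0.1]
shelf x y z [-80.8 187.9   2.9]
t 6.57 rack [-80.8  30. ] 101.0 toolz [ 0.009  0.337 -0.942] tooly [ 1.    -0.003  0.008] F [-0.7  1.3  0.1] slopeF(y,z) 1.2 -0.4 open 51.4 q [-9, -13, -23, 79, 20, 91]
d cm now-axes [-4.79  0.08  0.32] rotvec [0.009 0.006 0.   ] | d in final axes [-4.79  0.08  0.29] world d [-0.62 -4.36 -1.91]
```

```bash
P="python3 -m pendant"
$P '[[[-0.8,0,0.1,0,0.003,0,60],[-0.8,0,0.1,0,0.003,0,60],[-0.8,0,0.1,0,0,0,60],[-0.8,0,0,0,0,0,60]]]' | grep -E "pos|force"
$P '[[[-0.7,0,0,0,0,0,60],[-0.5,0,0,0,0,0,60]]]' | grep -E "pos|force"
python3 -c "
from pl import *
shelf()"
```

```text
ee_pos: [0.4347, -0.0034, 0.086]
wrist_force: [-0.0, 1.4, 2.1]
ee_pos: [0.4325, -0.0163, 0.0811]
wrist_force: [0.6, 2.3, 3.1]
shelf x y z [-80.9 138.4  -0.2]
t 7.07 rack [-80.9 -15.5] 81.1 toolz [ 0.01   0.345 -0.939] tooly [ 1.    -0.005  0.009] F [0.2 2.3 3.1] slopeF(y,z) 3.3 2.1 open 51.0 q [-15, -11, -24, 79, 20, 84]
```

```bash
P="python3 -m pendant"
for i in 1; do
$P '[[[-0.3,0,-0.1,0,0,0,60]]]' | grep -E "pos|force"
$P '[[[-0.2,0,0,0,0,0,60]]]' | grep -E "pos|force"
$P '[[[-0.2,0,0,0,0,0,60]]]' | grep -E "pos|force"
$P '[[[-0.2,0,0,0,0,0,60]]]' | grep -E "pos|force"
done; python3 -c "
from pl import *
shelf()"
```

```text
ee_pos: [0.4316, -0.0203, 0.0803]
wrist_force: [-0.2, 1.2, -0.9]
ee_pos: [0.4311, -0.0228, 0.0794]
wrist_force: [0.4, 2.7, 4.3]
ee_pos: [0.4313, -0.0237, 0.0793]
wrist_force: [4.7, 21.0, 6.9]
ee_pos: [0.4313, -0.0237, 0.0794]
wrist_force: [1.5, 20.8, 6.3]
shelf x y z [-80.9 130.8   0.7]
t 7.4 rack [-80.9 -22.9] 79.4 toolz [ 0.01   0.354 -0.935] tooly [ 1.    -0.005  0.008] F [-1.9 20.7  6.3] slopeF(y,z) 21.7 -1.2 open 51.2 q [-17, -11, -24, 79, 21, 82]
```

Seated at 21.7 N, with contact at the expected y of 131. I'll hold it a moment, then retreat and move to the small plate's +x side.

```bash
P="python3 -m pendant"
$P '[[[-0.2,0,0,0,0,0,60],[-0.2,0,0,0,0,0,60],[-0.2,0,0,0,0,0,60],[-0.2,0,0,0,0,0,60],[-0.2,0,0,0,0,0,60]]]' | grep -E "pos|force"
$P '[[[0.3,0,0,0,0,0,60],[0.5,0,-1,0,0,0,60],[0.5,0,-3,0,0,0,60],[0,0,-3,0,0,0,60],[0,0,0,0,0,0,60]]]' | grep -E "pos|force"
python3 -c "
from pl import *
shelf();report(166,94,140,0,'y')"
```

```text
ee_pos: [0.4313, -0.0234, 0.0797]
wrist_force: [1.9, 14.4, 4.6]
ee_pos: [0.4262, -0.037, 0.1519]
wrist_force: [1.1, -0.3, 0.6]
shelf x y z [-83.8 142.5  73.6]
t 8.23 rack [-83.8 -36.9] 151.9 toolz [ 0.004  0.374 -0.927] tooly [1.    0.003 0.005] F [ 1.2 -0.2  0.6] slopeF(y,z) 0.1 0.6 open 51.4 q [-19, -11, -16, 88, 22, 79]
d cm now-axes [11.58 25.01  6.09] rotvec [ 0.304 -0.297 -1.546] | d in final axes [-24.98  13.09   1.19] world d [26.75  8.93 -1.19]
```

```bash
P="python3 -m pendant"
$P '[[[0,0,0,0.0217,-0.0212,-0.11,60],[0,0,0,0.0217,-0.0212,-0.11,60],[0,0,0,0.0217,-0.0212,-0.11,60],[0,0,0,0.0217,-0.0212,-0.11,60],[0,0,0,0.0217,-0.0212,-0.11,60]]]' >/dev/null
$P '[[[0,0,0,0.0217,-0.0212,-0.11,60],[0,0,0,0.0217,-0.0212,-0.11,60],[0,0,0,0.0217,-0.0212,-0.11,60],[0,0,0,0.0217,-0.0212,-0.11,60],[0,0,0,0.0217,-0.0212,-0.11,60]]]' >/dev/null
$P '[[[0,0,0,0.0217,-0.0212,-0.11,60],[0,0,0,0.0217,-0.0212,-0.11,60],[0,0,0,0.0217,-0.0212,-0.11,60],[0,0,0,0.0217,-0.0212,-0.11,60]]]' | grep -E "pos|rot"
$P '[[[-3.4,1.8,0,0,0,0,60],[-3.4,1.8,0,0,0,0,60],[-3.4,1.8,0,0,0,0,60],[-3.4,1.8,0,0,0,0,60]]]'  | grep -E "pos|force"
python3 -c "
from pl import *
rackpos();report(166,94,120,0,'y')
for n in('scene','top'):
    im=bot.camera(n)
    for t,z in(('small_plate',.1),):
        for o in plate(im,n,t,z)[:1]: print(n,t,o[:4],to_rack(np.array(o[1])/1e3)*1e3)
"
```

```text
ee_pos: [0.4277, -0.0423, 0.1598]
tcp_rot: [-178.3, 0.9, 174.4]
ee_pos: [0.5684, 0.017, 0.1651]
wrist_force: [0.1, -0.4, 0.7]
t 9.73 rack [48.  39.1] 165.1 toolz [ 0.026 -0.033 -0.999] tooly [-0.068  0.997 -0.035] F [ 0.2 -0.4  0.7] slopeF(y,z) -0.1 0.8 open 51.3 q [3, 6, 3, 87, -2, 8]
d cm now-axes [-12.05   4.83   4.63] rotvec [-0.034  0.025  0.068] | d in final axes [-11.8    5.49   4.51] world d [12.53  3.53 -4.51]
scene small_plate (0.63, array([622.5,  66.1]), array([119.2, 114.2]), 79.3) [[93.47748608 96.23456225]]
top small_plate (0.47, array([590.2, 115.6]), array([35.4, 19.1]), 1.7) [[ 53.68039607 139.93503852]]
```

```bash
P="python3 -m pendant"
$P '[[[-2.95,1.35,0,-0.009,0.006,0.017,60],[-2.95,1.35,0.2,-0.009,0.006,0.017,60],[-2.95,1.35,0.2,-0.009,0.006,0.017,60],[-2.95,1.35,0.2,-0.009,0.006,0.017,60],[0,0,0,0,0,0,60]]]'  | grep -E "pos|force"
python3 -c "
from pl import *
rackpos();report(167,94,93,0,'y')
"
```

```text
ee_pos: [0.6889, 0.0543, 0.1592]
wrist_force: [0.7, -0.8, -1.7]
t 10.35 rack [160.9  95.2] 159.2 toolz [-0.006 -0.    -1.   ] tooly [ 0.005  1.    -0.   ] F [ 0.8 -0.7 -1.7] slopeF(y,z) -1.2 -1.3 open 51.5 q [4, 25, 26, 91, 0, 14]
d cm now-axes [-0.64 -0.12  6.62] rotvec [-0.    -0.006 -0.005] | d in final axes [-0.61 -0.12  6.62] world d [ 0.58 -0.22 -6.62]
```

```bash
P="python3 -m pendant"
$P '[[[-0.65,-0.1,1.5,0,0,0,60],[0,0,2.3,0,0,0,60],[0,0,2.0,0,0,0,60],[0,0,0.6,0,0,0,60],[0,0,0.0,0,0,0,60]]]'  | grep -E "pos|force"
python3 -c "
from pl import *
rackpos();im=bot.camera('scene')[170:370,220:440];cv2.imwrite('pics/c.png',cv2.resize(im,None,fx=3,fy=3)[...,::-1])"
```

```text
ee_pos: [0.6935, 0.0486, 0.0947]
wrist_force: [-0.0, -0.7, -0.3]
t 10.77 rack [166.4  90.3] 94.7 toolz [-0.002 -0.002 -1.   ] tooly [ 0.007  1.    -0.002] F [ 0.1 -0.7 -0.3] slopeF(y,z) -0.8 -0.1 open 51.3 q [4, 25, 19, 84, 0, 14]
```

View pics/c.png

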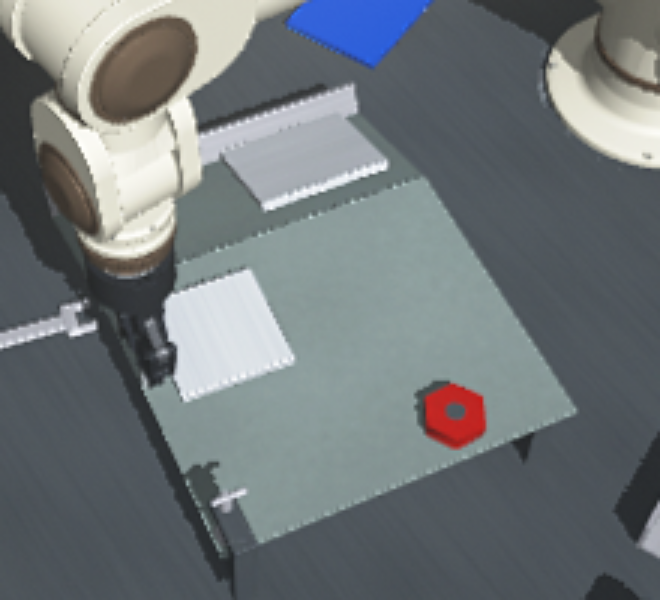

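The large plate is flush against the backstop (crop (305,165)), and the tool stands just outside the small plate's +x side. I'll push it in −x (tool +x).

```bash
P="python3 -m pendant"
$P '[[[0,0.4,0.3,0,0,0,60],[0.8,0,0,0,0,0,60],[1,0,0,0,0,0,60],[1,0,0,0,0,0,60],[1,0,0,0,0,0,60]]]'  | grep -E "pos|force"
$P '[[[1,0,0,0,0,0,60],[1,0,0,0,0,0,60],[1,0,0,0,0,0,60],[1,0,0,0,0,0,60],[1,0,0,0,0,0,60]]]'  | grep -E "pos|force"
python3 -c "
from pl import *
rackpos();report(-16,95,92,0,'y')
n='scene';im=bot.camera(n)
for o in plate(im,n,'small_plate',.1)[:2]: print(n,o[:4],to_rack(np.array(o[1])/1e3)*1e3)
"
```

```text
ee_pos: [0.6583, 0.0587, 0.0997]
wrist_force: [0.7, -1.0, 0.8]
ee_pos: [0.6085, 0.0685, 0.1079]
wrist_force: [0.4, -0.4, -0.6]
t 11.65 rack [79.3 96.4] 107.9 toolz [ 0.022  0.004 -1.   ] tooly [0.009 1.    0.004] F [ 0.5 -0.3 -0.6] slopeF(y,z) -0.5 -0.5 open 51.2 q [6, 12, 4, 81, 0, 16]
d cm now-axes [ 9.56 -0.23  1.38] rotvec [ 0.004  0.022 -0.009] | d in final axes [ 9.53 -0.14  1.59] world d [-9.43  1.39 -1.59]
scene (0.67, array([615.4,  67.3]), array([113.7, 113.1]), 78.7) [[86.27696291 96.28422146]]
```

The tool rose on the way and rode over the plate, which moved only about 7 mm. I'll go back, descend and push slower with z correction.

```bash
P="python3 -m pendant"
$P '[[[-2.1,0,-0.2,0,0.022,-0.009,60],[-2.1,0,0,0,0,0,60],[-2.1,0,0,0,0,0,60],[-2.1,0,0,0,0,0,60],[0,0,0,0,0,0,60]]]'  | grep -E "pos|force"
python3 -c "
from pl import *
rackpos();report(159,95,92,0,'y')
"
```

```text
ee_pos: [0.6946, 0.0552, 0.1153]
wrist_force: [0.9, 0.3, -0.6]
t 12.17 rack [166.4  97. ] 115.3 toolz [ 0.005  0.005 -1.   ] tooly [-0.003  1.     0.005] F [ 0.9  0.5 -0.6] slopeF(y,z) 0.2 -0.7 open 51.3 q [4, 24, 21, 86, 0, 13]
d cm now-axes [ 0.75 -0.2   2.32] rotvec [0.005 0.005 0.003] | d in final axes [ 0.74 -0.2   2.33] world d [-0.76 -0.07 -2.33]
```

```bash
P="python3 -m pendant"
$P '[[[0.1,-0.2,1.2,0.005,0.005,0,60],[0,0,1.1,0,0,0,60],[0,0,0.2,0,0,0,60]]]'  | grep -E "pos|force"
$P '[[[0.5,0,0,0,0,0,60],[0.5,0,0,0,0,0,60]]]'  | grep -E "pos|force"
$P '[[[0.5,0,0.1,0,0,0,60],[0.5,0,0.1,0,0,0,60]]]'  | grep -E "pos|force|rot"
python3 -c "
from pl import *
rackpos()
"
```

```text
ee_pos: [0.6947, 0.0531, 0.0895]
wrist_force: [-0.8, 0.3, -0.1]
ee_pos: [0.6829, 0.0548, 0.0874]
wrist_force: [-0.4, -0.3, -0.6]
ee_pos: [0.6725, 0.0567, 0.0868]
tcp_rot: [-180.0, 0.2, 171.0]
wrist_force: [5.6, -0.9, 3.6]
t 12.75 rack [144.3  94.9] 86.8 toolz [ 0.003 -0.    -1.   ] tooly [-0.003  1.    -0.   ] F [5.7 0.  3.6] slopeF(y,z) 1.3 3.4 open 51.3 q [5, 22, 14, 82, 0, 14]
```

```bash
P="python3 -m pendant"
$P '[[[0.5,0,-0.25,0,0,0,60],[0.7,0,0,0,0,0,60],[0.7,0,0,0,0,0,60]]]'  | grep -E "pos|force"
$P '[[[0.7,0,0.05,0,0,0,60],[0.7,0,0.05,0,0,0,60],[0.7,0,0.05,0,0,0,60]]]'  | grep -E "pos|force|rot"
python3 -c "
from pl import *
rackpos()
"
```

```text
ee_pos: [0.6518, 0.0601, 0.0908]
wrist_force: [1.8, -0.8, -1.7]
ee_pos: [0.6297, 0.0638, 0.0908]
tcp_rot: [179.9, 0.5, 171.0]
wrist_force: [4.4, 0.3, 2.9]
t 13.25 rack [101.   95.1] 90.8 toolz [ 0.009  0.001 -1.   ] tooly [-0.003  1.     0.001] F [4.3 0.9 2.9] slopeF(y,z) 1.9 2.4 open 51.3 q [6, 15, 6, 81, 0, 15]
```

```bash
P="python3 -m pendant"
$P '[[[0.8,0,0.03,0,0.005,0,60],[0.8,0,0.05,0,0,0,60],[0.8,0,0.05,0,0,0,60],[0.8,0,0.05,0,0,0,60]]]'  | grep -E "pos|force"
$P '[[[0.8,0,0.05,0,0.003,0,60],[0.8,0,0.05,0,0,0,60],[0.8,0,0.05,0,0,0,60],[0.8,0,0.05,0,0,0,60]]]'  | grep -E "pos|force|rot"
python3 -c "
from pl import *
rackpos();report(-16,95,91,0,'y')
n='scene';im=bot.camera(n)
for o in plate(im,n,'small_plate',.1)[:2]: print(n,o[:4],to_rack(np.array(o[1])/1e3)*1e3)
"
```

```text
ee_pos: [0.5967, 0.0692, 0.0907]
wrist_force: [4.3, -0.5, 4.2]
ee_pos: [0.5641, 0.0747, 0.0907]
tcp_rot: [179.8, 0.7, 171.0]
wrist_force: [5.0, -0.6, 5.6]
t 13.92 rack [34.4 95.4] 90.7 toolz [ 0.011  0.003 -1.   ] tooly [-0.003  1.     0.003] F [5.  0.2 5.6] slopeF(y,z) 2.1 5.2 open 51.5 q [8, 6, -4, 79, 0, 17]
d cm now-axes [ 5.04 -0.02 -0.09] rotvec [0.003 0.011 0.003] | d in final axes [ 5.04 -0.04 -0.03] world d [-4.98  0.77  0.03]
scene (0.94, array([500.6,  85.1]), array([116.4, 115.2]), 81.3) [[-29.89219282  95.50495427]]
scene (0.42, array([816.6, -41.7]), array([ 37.4, 220.2]), 76.3) [[302.31318761  20.84689902]]
```

```bash
P="python3 -m pendant"
$P '[[[0.8,0,-0.12,0,0.006,0,60],[0.8,0,0,0,0,0,60],[0.8,0,0.02,0,0,0,60]]]'  | grep -E "pos|force"
$P '[[[0.8,0,0.02,0,0.004,0,60],[0.8,0,0.03,0,0,0,60],[0.8,0,0.03,0,0,0,60]]]'  | grep -E "pos|force|rot"
$P '[[[-1.5,0,0,0,0,0,60],[0,0,-3.5,0,0,0,60],[-1,0,-3.5,0,0,0,60],[-2,0,0,0,0,0,60]]]'  | grep -E "pos|force|rot"
cat > two.py <<'E'
from pl import *
n='scene';im=bot.camera(n)
m=bot.masks_of(n,'large_plate'); 
for k in m[:3]:
    e=k["pixels"].nonzero(); print("L",round(k["confidence"],2),e[1].mean().round(1),e[0].mean().round(1))
# intersection of pixel ray with plane of large plate's top -> shelf coords
def onplane(n,uv,z):
    K,P=cal(n); d=P[:3,:3]@np.linalg.solve(K,[uv[0],uv[1],1]); o=P[:3,3]
    T=lambda p:np.r_[to_rack(p)[0],p[2]]
    def S(p): r=T(p); y=r[1]+.155*c; zz=r[2]-.034; return np.array([r[0],y*c+zz*s,-y*s+zz*c])
    a,b=S(o),S(o+d); t=(z-a[2])/(b[2]-a[2]); return (a+(b-a)*t)*1e3
def onshelf(n,k,z):
    cc=max(cv2.findContours(k["pixels"].astype(np.uint8),cv2.RETR_EXTERNAL,cv2.CHAIN_APPROX_NONE)[0],key=len)[:,0]
    r=cv2.minAreaRect(np.array([onplane(n,q,z)[:2] for q in cc],np.float32)); return [np.round(r[0],1),np.round(r[1],1),round(r[2],1)]
E
python3 - <<'E'
from two import *
rackpos()
for n in('scene','top'):
    im=bot.camera(n)
    for k in bot.masks_of(n,'large_plate')[:2]: print(n,'L',k['confidence'],*onshelf(n,k,.01))
    for o in plate(im,n,'small_plate',.1)[:2]: print(n,'S',o[0],o[2:4],to_rack(np.array(o[1])/1e3)*1e3)
im=bot.camera('scene')[170:370,220:440];cv2.imwrite('pics/d.png',cv2.resize(im,None,fx=3,fy=3)[...,::-1])
E
```

```text
ee_pos: [0.5377, 0.0786, 0.0902]
wrist_force: [5.2, -0.7, 4.9]
ee_pos: [0.5129, 0.0827, 0.0902]
tcp_rot: [179.9, -0.1, 170.9]
wrist_force: [5.9, -0.7, 3.6]
ee_pos: [0.548, 0.0763, 0.1589]
tcp_rot: [-180.0, -0.9, 171.1]
wrist_force: [0.7, -0.2, 0.3]
L 0.78 351.6 171.9
L 0.48 449.6 333.5
t 14.95 rack [19.3 93.9] 153.4 toolz [-0.02  -0.002 -1.   ] tooly [-0.004  1.    -0.002] F [-0.4 -0.5 -1.6] slopeF(y,z) -1.0 -1.3 open 51.0 q [8, 6, 2, 88, 0, 17]
scene L 0.8 [-314.9 -163.1] [209.  69.] 63.6
scene L 0.61 [-138.5   81.9] [125.1  52.1] 64.8
scene S 0.91 (array([120.1, 114.2]), 79.8) [[-82.88316835  98.06747501]]
top L 0.96 [-264.6 -174.1] [158.9 136.4] 32.8
top L 0.56 [275.6 114.2] [ 32.5 204. ] 86.6
```

View pics/d.png

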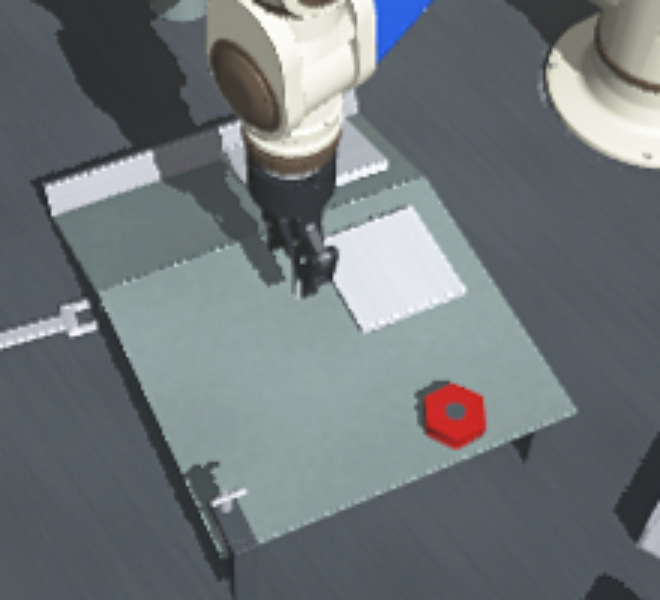

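```bash
python3 - <<'E' | grep -v "^L"
from two import *
for nm,q in(("+x rear",(262,203)),("-x rear",(387,159)),("-x front",(347,113)),("+x front",(222,152))):
    print(nm,onplane('scene',np.array(q)/3+[220,170]-.3,.01).round(1))
for q in((413,207),(466,291),(365,330)): print("S",(to_rack(ray('scene',np.array(q)/3+[220,170]-.3,.1))*1e3).round(1))
rackpos();report(-83,172,125,20)
E
```

```text
+x rear [-12.4 119.3  10. ]
-x rear [-152.   119.9   10. ]
-x front [-158.1   12.3   10. ]
+x front [-14.7   5.   10. ]
S [[-140.6   39.8]]
S [[-139.5  149.6]]
S [[-32.8 149.6]]
t 15.4 rack [18.3 93.8] 153.0 toolz [-0.02  -0.002 -1.   ] tooly [-0.004  1.    -0.002] F [0.1 0.1 1. ] slopeF(y,z) 0.4 0.9 open 51.4 q [8, 6, 2, 88, 0, 17]
d cm now-axes [10.04  7.86  2.99] rotvec [-0.26  -0.291 -1.553] | d in final axes [-6.39 10.13  5.31] world d [-8.75  9.34 -2.8 ]
```

Run:
```python
from pl import *
o=bot.get_obs();cur=R.from_euler('xyz',o["tcp_rot"],degrees=True)
g=Rr*R.from_euler('x',20,degrees=True)*R.from_euler('z',90,degrees=True)*R.from_euler('x',180,degrees=True)
T=np.r_[Rr.apply([-.083,.178,0])[:2]+V[:2],.125]
for q in(g,g*R.from_euler('z',180,degrees=True)): print((cur.inv()*q).as_rotvec().round(3), (q.inv().apply(T-o["ee_pos"])*100).round(2),Rr.inv().apply(q.apply([0,1,0])).round(2))
```

```text
[-0.291  0.26   1.554] [  6.95 -10.13   5.51] [ 1. -0.  0.]
[-0.26  -0.291 -1.553] [-6.95 10.13  5.51] [-1.  0. -0.]
```

```bash
P="python3 -m pendant"
$P '[[[0,0,0,-0.0208,0.0186,0.111,60],[0,0,0,-0.0208,0.0186,0.111,60],[0,0,0,-0.0208,0.0186,0.111,60],[0,0,0,-0.0208,0.0186,0.111,60],[0,0,0,-0.0208,0.0186,0.111,60]]]' >/dev/null
$P '[[[0,0,0,-0.0208,0.0186,0.111,60],[0,0,0,-0.0208,0.0186,0.111,60],[0,0,0,-0.0208,0.0186,0.111,60],[0,0,0,-0.0208,0.0186,0.111,60],[0,0,0,-0.0208,0.0186,0.111,60]]]' >/dev/null
$P '[[[0,0,0,-0.0208,0.0186,0.111,60],[0,0,0,-0.0208,0.0186,0.111,60],[0,0,0,-0.0208,0.0186,0.111,60],[0,0,0,-0.0208,0.0186,0.111,60]]]' |grep rot
$P '[[[2.3,-2.8,0.2,0,0,0,60],[2.3,-2.8,0.2,0,0,0,60],[2.3,-2.8,0.2,0,0,0,60],[0,-1.5,0.2,0,0,0,60]]]' | grep -E "pos|force"
python3 -c "
from pl import *
rackpos();report(-84,180,115,20);report(-84,180,93,20)"
```

```text
tcp_rot: [-178.9, -20.7, 76.4]
ee_pos: [0.4638, 0.1658, 0.1703]
wrist_force: [0.2, -0.8, 0.7]
t 16.9 rack [-79.1 169.3] 170.3 toolz [ 0.01   0.355 -0.935] tooly [ 0.996 -0.085 -0.022] F [ 0.3 -0.7  0.7] slopeF(y,z) -0.4 0.9 open 51.1 q [9, -12, -15, 80, 20, 114]
d cm now-axes [-1.01 -0.46  5.55] rotvec [ 0.009 -0.014 -0.088] | d in final axes [-0.89 -0.49  5.56] world d [-0.31  1.13 -5.53]
d cm now-axes [-1.79 -0.41  7.6 ] rotvec [ 0.009 -0.014 -0.088] | d in final axes [-1.64 -0.49  7.63] world d [-0.31  1.13 -7.73]
```

```bash
P="python3 -m pendant"
$P '[[[0,-0.2,1,0.005,-0.007,-0.044,60],[0,-0.25,2.3,0.005,-0.007,-0.044,60],[-0.5,0,2.2,0,0,0,60],[0,0,0,0,0,0,60]]]' | grep -E "pos|force"
python3 -c "
from pl import *
rackpos();report(-84,180,93,20)"
```

```text
ee_pos: [0.4584, 0.1841, 0.1186]
wrist_force: [-0.4, -0.7, -0.5]
t 17.23 rack [-87.3 186.5] 118.6 toolz [ 0.003  0.343 -0.939] tooly [1.    0.009 0.006] F [-0.3 -0.8 -0.5] slopeF(y,z) -0.9 -0.2 open 51.6 q [11, -12, -20, 74, 19, 111]
d cm now-axes [-1.49  0.31  2.19] rotvec [ 0.003 -0.002  0.01 ] | d in final axes [-1.48  0.33  2.19] world d [ 0.23 -0.69 -2.56]
```

```bash
P="python3 -m pendant"
$P '[[[-0.6,0.3,1.1,0,0,0.01,60],[-0.7,0,1.1,0,0,0,60],[0,0,0,0,0,0,60]]]' | grep -E "pos|force"
$P '[[[-0.75,0,-0.27,0,0,0,60],[-0.9,0,-0.33,0,0,0,60],[-0.9,0,-0.33,0,0,0,60],[-0.9,0,-0.33,0,0,0,60]]]' | grep -E "pos|force"
python3 -c "
from pl import *
rackpos();report(-84,58,94,20)"
```

```text
ee_pos: [0.4603, 0.1789, 0.094]
wrist_force: [0.3, 0.3, 0.1]
ee_pos: [0.4545, 0.1406, 0.0966]
wrist_force: [0.8, 1.8, -0.9]
t 17.82 rack [-84.3 142.9] 96.6 toolz [ 0.004  0.345 -0.938] tooly [1.    0.001 0.005] F [ 0.5  1.9 -0.9] slopeF(y,z) 1.4 -1.5 open 51.2 q [6, -12, -23, 73, 19, 106]
d cm now-axes [-8.06  0.02 -2.69] rotvec [ 0.004 -0.004  0.003] | d in final axes [-8.07  0.03 -2.66] world d [-1.33 -8.38 -0.26]
```

```bash
P="python3 -m pendant"
$P '[[[-0.95,0,-0.1,0,0,0,60],[-0.9,0,-0.31,0,0,0,60],[-0.9,0,-0.33,0,0,0,60],[-0.9,0,-0.33,0,0,0,60]]]' | grep -E "pos|force"
$P '[[[-0.9,0,-0.33,0,0,0,60],[-0.9,0,-0.33,0,0,0,60],[-0.9,0,-0.33,0,0,0,60],[-0.8,0,-0.29,0,0,0,60]]]' | grep -E "pos|force"
python3 -c "
from pl import *
rackpos();report(-84,58,94,20)"
```

```text
ee_pos: [0.4499, 0.0998, 0.0982]
wrist_force: [0.4, 2.1, 0.4]
ee_pos: [0.4441, 0.0584, 0.1006]
wrist_force: [-0.6, 0.2, 0.3]
t 18.48 rack [-81.4  60.1] 100.6 toolz [ 0.015  0.355 -0.935] tooly [ 1.    -0.001  0.016] F [-0.6  0.1  0.3] slopeF(y,z) 0.2 0.3 open 51.0 q [-5, -13, -24, 77, 21, 94]
d cm now-axes [-0.43 -0.27  0.53] rotvec [ 0.015 -0.014  0.004] | d in final axes [-0.43 -0.26  0.54] world d [-0.29 -0.17 -0.66]
```

```bash
python3 -c "
from pl import *
im=bot.camera('scene')[170:370,220:440];cv2.imwrite('pics/e.png',cv2.resize(im,None,fx=3,fy=3)[...,::-1])"
```

```text
(no output)
```

View pics/e.png

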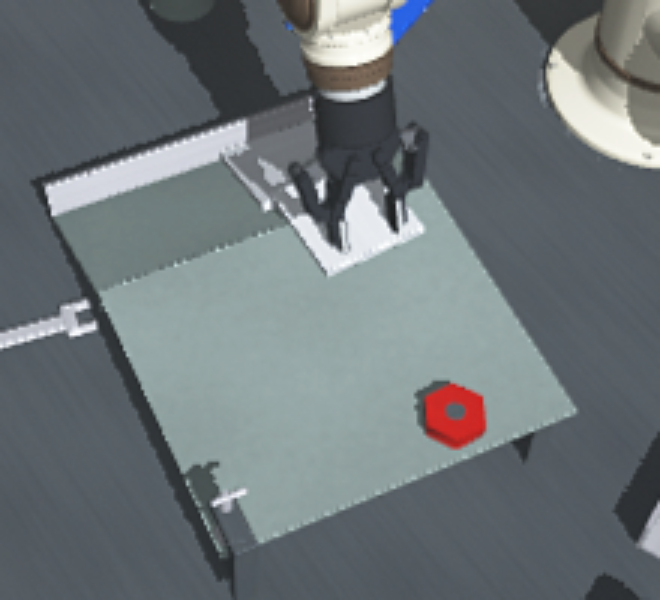

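The tool crept upward again and rode onto the plate (rear edge at crop (330,273)-(423,230), behind the fingertips). I'll back up, drop and push again with smaller rows.

```bash
P="python3 -m pendant"
$P '[[[0.3,0,-1,0,0,0,60],[2.2,0,0.6,0.007,-0.007,0,60],[2.2,0,0.7,0.007,-0.007,0,60],[0,0,0,0,0,0,60]]]' | grep -E "pos|force"
python3 -c "
from pl import *
for q in((330,273),(423,230)): print('S rear',(to_rack(ray('scene',np.array(q)/3+[220,170]-.3,.09))*1e3).round(1))
rackpos();report(-84,113,92,20)"
```

```text
ee_pos: [0.4519, 0.1, 0.1171]
wrist_force: [-0.0, -0.6, -0.3]
S rear [[-34.9  71.6]]
S rear [[-140.6   62.6]]
t 18.87 rack [-80.4 102.4] 117.1 toolz [ 0.004  0.34  -0.94 ] tooly [ 1.    -0.005  0.003] F [ 0.1 -0.6 -0.3] slopeF(y,z) -0.7 -0.1 open 51.4 q [1, -13, -21, 78, 20, 101]
d cm now-axes [ 0.14 -0.37  2.72] rotvec [ 0.004  0.002 -0.004] | d in final axes [ 0.13 -0.36  2.73] world d [-0.19  1.1  -2.51]
```

```bash
P="python3 -m pendant"
$P '[[[0,-0.3,1.3,0,0,0,60],[0,-0.3,1.3,0,0,0,60],[0,0,0,0,0,0,60]]]' | grep -E "pos|force"
$P '[[[-0.6,0,-0.15,0,0,0,60],[-0.6,0,-0.15,0,0,0,60]]]' | grep -E "pos|force"
python3 -c "
from pl import *
rackpos();report(-86,60,93,20)"
```

```text
ee_pos: [0.4484, 0.1108, 0.0951]
wrist_force: [0.2, -0.3, -0.7]
ee_pos: [0.4462, 0.0985, 0.0951]
wrist_force: [-0.4, 0.2, 0.7]
t 19.28 rack [-85.7 100. ] 95.1 toolz [ 0.007  0.34  -0.94 ] tooly [ 1.    -0.     0.007] F [-0.4  0.1  0.7] slopeF(y,z) 0.4 0.6 open 51.3 q [0, -13, -24, 75, 20, 100]
d cm now-axes [-3.84 -0.03 -1.16] rotvec [0.007 0.002 0.002] | d in final axes [-3.84 -0.03 -1.17] world d [-0.67 -3.95 -0.21]
```

```bash
P="python3 -m pendant"
$P '[[[-0.5,0,0.05,0,0,0,60],[-0.6,0,-0.15,0,0,0,60]]]' | grep -E "pos|force"
$P '[[[-0.6,0,-0.18,0,0,0,60],[-0.6,0,-0.18,0,0,0,60]]]' | grep -E "pos|force"
python3 -c "
from pl import *
rackpos()"
```

```text
ee_pos: [0.4449, 0.0861, 0.0936]
wrist_force: [0.6, -0.5, 0.4]
ee_pos: [0.4433, 0.072, 0.0936]
wrist_force: [2.2, 2.5, 0.4]
t 19.62 rack [-84.4  73.4] 93.6 toolz [ 0.01   0.341 -0.94 ] tooly [ 1.    -0.001  0.01 ] F [1.8 2.8 0.4] slopeF(y,z) 2.8 -0.6 open 50.9 q [-3, -13, -24, 76, 20, 96]
```

```bash
P="python3 -m pendant"
$P '[[[-0.6,0,-0.19,0,0,0,60],[-0.6,0,-0.19,0,0,0,60],[-0.3,0,-0.1,0,0,0,60]]]' | grep -E "pos|force"
python3 -c "
from pl import *
rackpos();im=bot.camera('scene')[170:370,220:440];cv2.imwrite('pics/f.png',cv2.resize(im,None,fx=3,fy=3)[...,::-1])"
```

```text
ee_pos: [0.4408, 0.0542, 0.0937]
wrist_force: [1.1, 3.2, 2.2]
t 19.87 rack [-84.   55.5] 93.7 toolz [ 0.011  0.343 -0.939] tooly [ 1.    -0.002  0.011] F [0.6 3.3 2.2] slopeF(y,z) 3.9 1.0 open 51.1 q [-6, -13, -24, 77, 20, 94]
```

View pics/f.png

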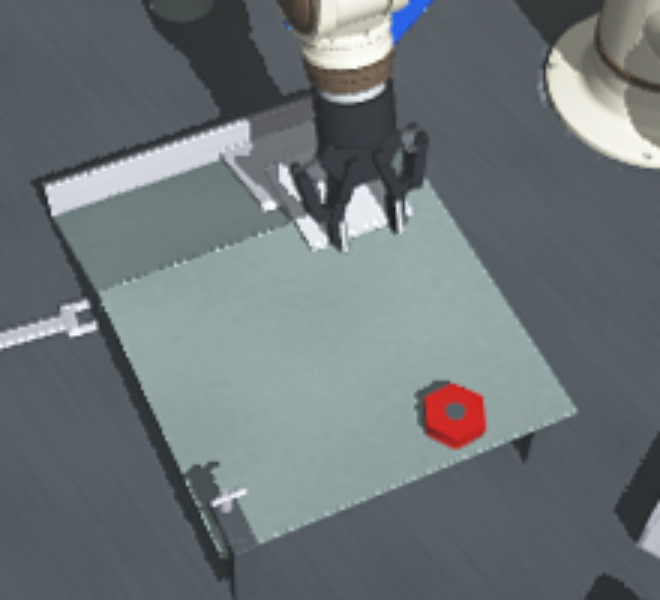

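The fingers sit squarely on the rear edge at crop (315,247)-(410,222), and the plate's centre is past the crest. I'll back off so it can tip, rise about 5 mm and push on.

```bash
P="python3 -m pendant"
$P '[[[0.9,0,0.2,0,0,0,60],[0.2,0,-0.35,0,0,0,60],[0,0,0,0,0,0,60]]]' | grep -E "pos|force"
$P '[[[-0.6,0,-0.18,0,0,0,60],[-0.6,0,-0.18,0,0,0,60]]]' | grep -E "pos|force"
python3 -c "
from pl import *
rackpos();report(-84,20,99,20)"
```

```text
ee_pos: [0.4423, 0.0635, 0.0989]
wrist_force: [-0.4, 0.3, -0.8]
ee_pos: [0.4401, 0.0518, 0.0984]
wrist_force: [0.6, 6.2, 0.5]
t 20.33 rack [-84.2  53. ] 98.4 toolz [ 0.01   0.341 -0.94 ] tooly [ 1.    -0.002  0.01 ] F [-0.4  6.2  0.5] slopeF(y,z) 6.0 -1.7 open 51.0 q [-6, -13, -24, 78, 20, 94]
d cm now-axes [-3.08  0.03 -1.18] rotvec [0.01  0.001 0.002] | d in final axes [-3.08  0.02 -1.18] world d [-0.5  -3.26  0.06]
```

```bash
P="python3 -m pendant"
$P '[[[-0.6,0,-0.19,0,0,0,60],[-0.6,0,-0.19,0,0,0,60]]]' | grep -E "pos|force"
$P '[[[-0.6,0,-0.19,0,0,0,60],[-0.6,0,-0.19,0,0,0,60]]]' | grep -E "pos|force"
$P '[[[-0.6,0,-0.19,0,0,0,60]]]' | grep -E "pos|force"
python3 -c "
from pl import *
shelf();goshelf(-84,175,11)"
```

```text
ee_pos: [0.4377, 0.0386, 0.0977]
wrist_force: [-0.6, 1.1, -0.1]
ee_pos: [0.4354, 0.0248, 0.0971]
wrist_force: [-0.3, 1.8, 0.6]
ee_pos: [0.4343, 0.0178, 0.0969]
wrist_force: [-0.6, 1.3, 1.7]
shelf x y z [-84.6 175.8   3. ]
t 20.75 rack [-84.6  18.5] 96.9 toolz [ 0.01   0.342 -0.94 ] tooly [ 1.    -0.001  0.01 ] F [-0.8  1.2  1.7] slopeF(y,z) 1.7 1.2 open 51.4 q [-11, -13, -24, 79, 20, 89]
d cm now-axes [-0.08  0.07 -0.8 ] rotvec [ 0.01  -0.     0.002] | d in final axes [-0.08  0.06 -0.8 ] world d [ 0.   -0.35  0.72]
```

```bash
P="python3 -m pendant"
$P '[[[0.6,0,0,0,0,0,60],[0.3,0,-0.8,0.01,0,0,60],[0,0,0,0,0,0,60]]]' | grep -E "pos|force"
$P '[[[-0.6,0,0,0,0,0,60],[-0.6,0,0,0,0,0,60]]]' | grep -E "pos|force"
python3 -c "
from pl import *
shelf();goshelf(-84,130,12);im=bot.camera('scene')[190:290,290:390];cv2.imwrite('pics/g.png',cv2.resize(im,None,fx=6,fy=6)[...,::-1])"
```

```text
ee_pos: [0.4348, 0.0216, 0.1075]
wrist_force: [-0.1, 0.3, -0.5]
ee_pos: [0.4333, 0.0106, 0.1034]
wrist_force: [0.1, 2.5, 0.9]
shelf x y z [-84.4 171.1  11.5]
t 21.17 rack [-84.4  11.2] 103.4 toolz [ 0.001  0.341 -0.94 ] tooly [ 1.    -0.     0.001] F [-0.3  2.5  0.9] slopeF(y,z) 2.6 0.0 open 51.1 q [-12, -12, -22, 81, 20, 88]
d cm now-axes [-4.11  0.04 -0.04] rotvec [ 0.001  0.001 -0.   ] | d in final axes [-4.11  0.04 -0.05] world d [-0.58 -3.84 -1.36]
```

View pics/g.png

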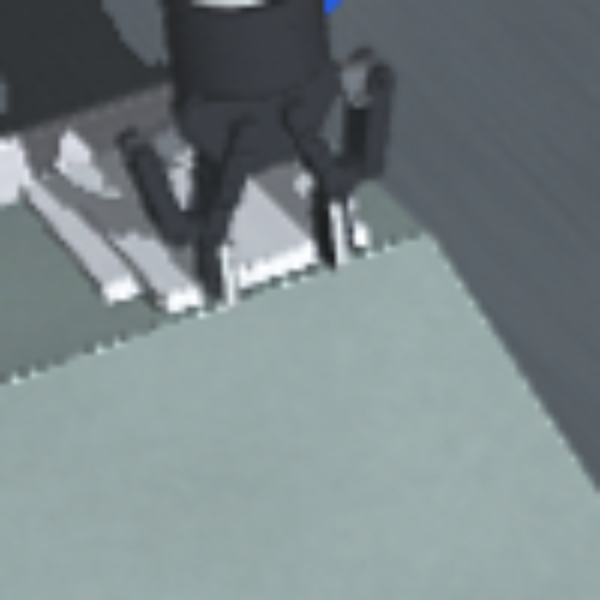

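The small plate now lies on the large one, its rear edge just at the crest and inset from the large plate's sides, with the fingers on its rear face. I'll push down the slope.

```bash
P="python3 -m pendant"
$P '[[[-0.7,0,0,0,0,0,60],[-0.7,0,0,0,0,0,60],[-0.7,0,0,0,0,0,60]]]' | grep -E "pos|force"
python3 -c "
from pl import *
shelf()"
$P '[[[-0.6,0,0,0,0,0,60],[-0.5,0,0,0,0,0,60]]]' | grep -E "pos|force"
python3 -c "
from pl import *
shelf();goshelf(-84,121,12)"
```

```text
ee_pos: [0.4295, -0.0105, 0.095]
wrist_force: [0.2, 1.8, 3.6]
shelf x y z [-84.8 148.1  11. ]
t 21.47 rack [-84.8 -10.2] 95.0 toolz [ 0.001  0.342 -0.94 ] tooly [ 1.    -0.     0.001] F [-0.1  1.8  3.6] slopeF(y,z) 2.9 2.8 open 51.1 q [-14, -12, -23, 81, 20, 84]
ee_pos: [0.4276, -0.0222, 0.0906]
wrist_force: [-0.4, 2.3, 2.2]
shelf x y z [-84.9 135.5  10.9]
t 21.63 rack [-84.9 -22.1] 90.6 toolz [ 0.001  0.342 -0.94 ] tooly [ 1.    -0.001  0.001] F [-0.7  2.2  2.2] slopeF(y,z) 2.8 1.4 open 51.1 q [-16, -11, -23, 81, 20, 83]
d cm now-axes [-1.45  0.09 -0.11] rotvec [ 0.001  0.    -0.001] | d in final axes [-1.45  0.09 -0.11] world d [-0.14 -1.39 -0.39]
```

```bash
P="python3 -m pendant"
$P '[[[-0.5,0,-0.1,0,0,0,60],[-0.3,0,0,0,0,0,60]]]' | grep -E "pos|force"
$P '[[[-0.2,0,0,0,0,0,60]]]' | grep -E "pos|force"
$P '[[[-0.2,0,0,0,0,0,60]]]' | grep -E "pos|force"
$P '[[[-0.2,0,0,0,0,0,60]]]' | grep -E "pos|force"
python3 -c "
from pl import *
shelf()"
```

```text
ee_pos: [0.4257, -0.0314, 0.088]
wrist_force: [0.5, 1.0, 3.9]
ee_pos: [0.4254, -0.0338, 0.0871]
wrist_force: [0.4, 1.4, 1.7]
ee_pos: [0.425, -0.0359, 0.0863]
wrist_force: [4.7, 9.3, 5.4]
ee_pos: [0.4252, -0.0363, 0.0864]
wrist_force: [4.3, 21.5, 8.0]
shelf x y z [-84.9 120.6  11.8]
t 22.05 rack [-84.9 -36.4] 86.4 toolz [ 0.001  0.347 -0.938] tooly [ 1.    -0.002  0.   ] F [ 0.8 21.9  8. ] slopeF(y,z) 23.3 -0.0 open 51.1 q [-18, -10, -23, 81, 20, 81]
```

Contact came at y=120.6, where the seated position should be (121), with 23 N. I'll hold briefly, retreat and check.

```bash
P="python3 -m pendant"
$P '[[[-0.2,0,0,0,0,0,60],[-0.2,0,0,0,0,0,60],[-0.2,0,0,0,0,0,60],[-0.2,0,0,0,0,0,60],[-0.2,0,0,0,0,0,60]]]' | grep -E "pos|force"
$P '[[[0.3,0,0,0,0,0,60],[0.6,0,-0.3,0,0,0,60],[1,0,-2,0,0,0,60],[2,0,-3,0,0,0,60],[3,0,-2.5,0,0,0,60]]]' | grep -E "pos|force"
$P '[[[4,0,0,0,0,0,60],[4,0,0,0,0,0,60],[4,0,0,0,0,0,60],[4,0,0,0,0,0,60],[0,0,0,0,0,0,60]]]' | grep -E "pos|force"
python3 -c "
from pl import *
rackpos();im=bot.camera('scene')[190:265,225:365];cv2.imwrite('pics/h.png',cv2.resize(im,None,fx=5.6,fy=5.6,interpolation=cv2.INTER_CUBIC)[...,::-1])"
```

```text
ee_pos: [0.4252, -0.036, 0.0867]
wrist_force: [3.2, 13.7, 5.8]
ee_pos: [0.4271, -0.0007, 0.1809]
wrist_force: [1.6, -0.8, -0.6]
ee_pos: [0.4537, 0.1531, 0.2518]
wrist_force: [0.2, -0.1, 0.4]
t 23.3 rack [-87.1 155.2] 251.8 toolz [ 0.002  0.37  -0.929] tooly [ 1.    -0.003  0.001] F [ 0.2 -0.1  0.4] slopeF(y,z) 0.0 0.4 open 51.5 q [6, -12, -6, 90, 21, 107]
```

View pics/h.png

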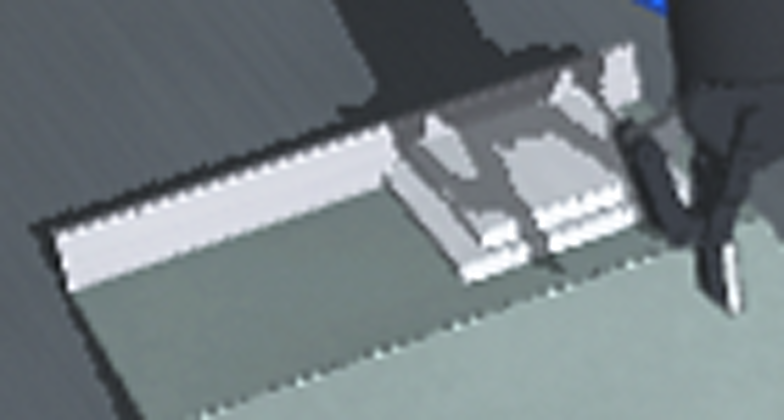

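```bash
python3 - <<'E' | grep -v "^L "
from two import *
U=lambda q:np.array(q)/5.6+[225,190]-.4
print("S +x rear",onplane('scene',U((480,240)),.02).round(1),"S -x rear",onplane('scene',U((627,187)),.02).round(1))
print("L +x rear",onplane('scene',U((463,267)),.01).round(1),"L -x rear",onplane('scene',U((638,210)),.01).round(1))
E
```

```text
S +x rear [-26.4 115.2  20. ] S -x rear [-114.5  114.2   20. ]
```

```bash
P="python3 -m pendant"
$P '[[[4,-4,-1,0,0,0,60],[4,-4,-1,0,0,0,60],[4,-4,-1,0,0,0,60],[4,-4,-1,0,0,0,60],[0,0,0,0,0,0,60]]]' | grep -E "pos|force"
python3 - <<'E' | grep -v "^L "
from two import *
a=bot.camera('scene');b=bot.camera('top')
print("expected S rear px",proj('scene',w(V,np.array([sh(-.03,.11,.02),sh(-.14,.11,.02),sh(-.03,0,.02),sh(-.14,0,.02)]))).round(1).tolist(),"L rear",proj('scene',w(V,np.array([sh(-.012,.12,.01),sh(-.152,.12,.01)]))).round(1).tolist())
A=cv2.resize(a[190:250,275:365],None,fx=8.4,fy=8.4,interpolation=cv2.INTER_CUBIC)[:300*2]
cv2.imwrite('pics/i.png',A[:504,:756,::-1])
cv2.imwrite('pics/j.png',cv2.resize(b[180:300,300:400],None,fx=5,fy=5,interpolation=cv2.INTER_CUBIC)[...,::-1])
E
```

```text
ee_pos: [0.3498, 0.2653, 0.3184]
wrist_force: [0.2, -0.6, 1.6]
expected S rear px [[310.7, 231.3], [343.4, 219.8], [297.1, 215.5], [328.3, 204.8]] L rear [[307.0, 237.5], [348.7, 222.7]]
```

View pics/i.png

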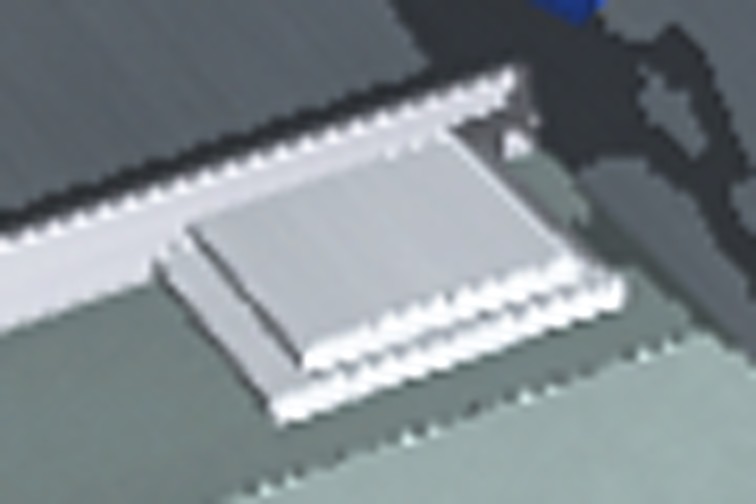

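The last crop shows the small plate flat on the large one, inset on both sides and touching the backstop. The rear corners of both plates agree with the seated positions, apart from the same offset of about 1 px on both. I'm handing in.

```bash
python3 -c "
from pl import *
o=bot.get_obs();print(o['time'],o['wrist_force']);print(bot.job_done())"
```

```text
24.0667 [ 0.28764406 -0.54574842 -0.96007575]
the job is handed in; nothing more can be done
None
```

Both plates are stacked on the shelf as asked, and I handed the job in at 24.1 s. I slid the large bare plate off the deck and seated it against the backstop. Then I moved the small plate across the deck, slid it onto the large one and seated it too.

- **Pressing force:** I pressed each plate for about half a second. The readings were about 22 N for the large plate and 23 N for the small one, easing to about 15 N by the end of the hold.
- **Position:** Both plates stopped against the backstop within 1 mm of where a seated plate should be. In the last picture, the corners of both plates agree with the seated positions apart from the same offset of about 1 px on both. The small plate sits about 12 to 18 mm inside the large one's sides.
- **Surroundings:** The arm stands clear of everything. The magnet was in its place in every picture showing it up to the tipping of the small plate. I did not check the tools on the bench one by one at the end, though no move went near them.
- **What went wrong:** The tool rose and rode onto the small plate twice, once in the sideways push and once in the push to the crest. I backed up and repeated each push at the right height. Force readings just after each were below 2 N.
- **Check that disagreed:** An earlier estimate, from a picture where the gripper hid part of the plate, put the small plate's rear edge about 5 mm too far up the slope. The clear view afterwards did not confirm it.

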